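# Lay out the cast samples on their display plates

## Robot

A 6-joint arm with a two-finger parallel gripper is mounted at the origin on the work surface. World frame = base frame: x ahead of the robot, y to its left, z up, the work surface at z = 0. Lengths are in m, angles in rad, forces in N, time in s.
With the tool pointing down it reaches from about 0.3 to 0.875 m from the base axis. Payload 6.4 kg.
Tool frame: the origin (TCP) lies midway between the tips of the shut fingers; the grasp point (between the pads) lies 19 mm behind it (ctrl.pinch_z is the distance from the TCP to the grasp point, in m); z points along the fingers, y is the line along which they close (so a half turn about z gives the same grasp; the last joint's range is limited). The gripper opens to 85 mm and grips with 20 to 120 N. Pads are 22 mm wide; open, the fingers measure 114 mm over their backs; the gripper's body (76 mm by 85 mm) begins 54 mm behind the grasp point. The pads swing forward as they close: fully open they stand 13 mm farther back than shut.
Start: joints at [1.107, 0.181, 1.607, -0, 1.354, -0.206], TCP at [0.147, 0.556, 0.203] pointing down, gripper open.
Joint ranges: [-2.99, 2.99], [-0.89, 2.07], [0.3, 2.58], [-1.14, 4.28], [0, 2.63], [-3.12, 3.12]. Speed limits (rad/s): [2.57, 2.57, 3.01, 3.14, 3.14, 3.14].

## Interface

Orientations are given as a unit quaternion [w, x, y, z].
In Python, from bench import ctrl gives the robot as it stands.
- The arm moves only by the tool apply_moves, never from a script. Its argument "moves" is a list of rows, each an object with "jaw": the opening, from 0 (shut) to 1 (fully open); "offset": the shift along the tool's x, y, z in mm, a list of three; "rot": the turn, a rotation vector about the tool's x, y, z in degrees, a list of three. In form: [{"jaw": jaw, "offset": [dx, dy, dz], "rot": [ax, ay, az]}, ...]. A call has exactly 5 rows; each row shifts and turns the commanded pose from where the row before left it, along the tool's axes as they then stand; what a row does not reach is not made up. A row lasts 1/8 s, in which the tool goes at most 62.5 mm and 10.7 degrees, less where a joint would pass 70% of its speed; a pose out of reach is approached as far as the arm can. A call is refused whole if a number of a shift passes 62.5 or a number of a turn 10.7, either way. A call with a gripper value outside its range is refused whole. The fingers move at their own pace and stop on an object; the grip force is fixed at half the most. Time passes only in rows, so rows that do not move let the fingers close, or fill a call up. It gives the time, the measured TCP pose, the force, the opening and the grip force at its end, in the units of the state.
- ctrl.get_obs(): the state, without advancing time (a new reading comes with each control period).
- ctrl.camera(name): name is "side" or "top" or "wrist"; returns (picture, depth): 480x640x3 uint8, red, green, blue; 480x640 float32, m along the optical axis (not along the pixel's ray), 0 where there is no reading.
- ctrl.camera_params(name): a dict with "K" (3x3 intrinsics, pixels), "cam_to_world" (4x4, takes a point from camera to world coordinates); the wrist camera has in their place "mount" (4x4, takes a point from camera to tool coordinates, whose origin is the TCP and whose axes are the flange's). Camera axes: x right, y down, z forward; pixel columns grow to the right and rows downward; lengths in m; the calibration is good to about 2 mm. A picture is of the moment at which its call begins: read the wrist's pose just before it. camera_params takes no time and is no camera call.
- ctrl.hand_in(): hands the job in; it is judged then, once.
Trained networks look in the newest picture that a camera, given by its name, has taken for a name from the list of things; names that differ only in an ending like _2 or _b are one class to them, and where a whole thing is asked for, a point or a joint stands for the part that bears it (a point fixed in the world has none). Each returns a list of dicts, best first, with "score" (0 to 1); they miss things now and then, are a little off and sometimes report something else, mostly with a low value. They report only what shows in the picture. A call takes as long as a camera call. They do not tell look-alikes from the thing itself.
- ctrl.outline_of(camera, target): "region" (480x640 bool, what is visible of it) and "position" ([column, row] in pixels, amid what is visible of it).
The state is a dict: "time_s": time; "q": joint angles; "dq": joint speeds; "joint_efforts": joint torques, N m; "eef_pos": TCP position; "eef_rot": TCP orientation; "wrist_force": force on the tool from outside, world axes, zero at the start; "torque": the same for the moment, N m; "opening": opening from 0.0 (shut) to 1.0 (fully open); "grasp_force": force on a finger pad.
Only numpy, scipy, OpenCV 4.12 (cv2) and the standard library are available. Lean on these libraries where they do the work, as an engineer would, in place of code of your own. Each camera call takes 0.05 s, during which the arm holds its last target. There are 200 camera calls.

## Task

Set out the four brown cast samples for the show: put the wide pot, the small pot, the square tile and the scoop each on the white plate whose dark inlaid shape matches it, centred on that shape, the tile square with its outline and the scoop with bowl and handle the same way round as its outline. Set them down upright rather than dropping them, let go of them all, and leave the glass jar and the little amber bottle standing where they are.

Things in the scene. Friction and masses are not known exactly. Their poses are not given: they have to be found in the camera images.
- wide_pot: Loose dark-brown cast sample (40 to 130 g). The wide low round pot: straight-sided open cup, 66 mm outside diameter, 34 mm high, walls 6 mm. Origin at the centre of its underside, z up.
- small_pot: Loose dark-brown cast sample (40 to 130 g). The small round pot: straight-sided open cup, 42 mm outside diameter, 42 mm high, walls 5 mm. Origin at the centre of its underside, z up.
- tile: Loose dark-brown cast sample (40 to 130 g). The flat square tile, 54 x 54 mm, 18 mm thick. Origin at the centre of its underside, x and y parallel to its edges, z up.
- scoop: Loose dark-brown cast sample (40 to 130 g). The scoop: open round bowl, 46 mm outside diameter, 24 mm high, with a straight handle 16 mm wide and 14 mm high, flat on the table, along -x to 85 mm from the bowl's centre. Origin at the centre of the bowl's underside, z up. Lifts level when gripped across the bowl along y, or by the handle close to it.
- plate_wide: Fixed white plate, 120 (x) x 84 (y) x 6 mm thick; origin at the centre of its underside, z up. Flush in its top a dark grey disc of 72 mm diameter at the plate's centre: the place of the wide pot.
- plate_small: Fixed white plate, 120 (x) x 84 (y) x 6 mm thick; origin at the centre of its underside, z up. Flush in its top a dark grey disc of 48 mm diameter at the plate's centre: the place of the small pot.
- plate_square: Fixed white plate, 120 (x) x 84 (y) x 6 mm thick; origin at the centre of its underside, z up. Flush in its top a dark grey square of 60 mm at the plate's centre, sides parallel to the plate's edges: the place of the tile.
- plate_scoop: Fixed white plate, 120 (x) x 84 (y) x 6 mm thick; origin at the centre of its underside, z up. Flush in its top a dark grey scoop outline: a 52 mm disc 31 mm from the plate's centre along +x, and a 22 mm wide handle strip from it along the middle line to -56 mm. The scoop lies right with its axes parallel to the plate's, same way round, its origin 31 mm along +x from the plate's centre.
- jar: Bystander: loose green glass jar with a brass lid, 72 mm diameter, 75 mm high, standing beyond the plates. Origin at the centre of its underside.
- dropper: Bystander: loose little amber glass bottle with a white cap, 36 mm diameter, 60 mm high, standing in the middle of the work. Origin at the centre of its underside.
Not all that is in view belongs to the job. Leave any red or turquoise look-alike of the tile alone.

How it is judged:
At the end, for the whole second after the job is handed in: Every sample rests upright (within 0.1 rad) and still on its own plate: pots and tile within 12 mm of the shape's centre, the scoop's bowl within 12 mm along and across, handle the right way round; tile (any quarter turn) and scoop turned within 0.22 rad of the outline (z of wide_pot in the frame of plate_wide between 0.003 and 0.01 m and angle between each of wide_pot, small_pot, tile, scoop's own z axis and vertical below 0.1 rad and linear speed of each of wide_pot, small_pot, tile, scoop below 0.02 m/s and angular speed of each of wide_pot, small_pot, tile, scoop below 0.2 rad/s and horizontal distance between wide_pot and plate_wide below 0.012 m and z of small_pot in the frame of plate_small between 0.003 and 0.01 m and horizontal distance between small_pot and plate_small below 0.012 m and z of tile in the frame of plate_square between 0.003 and 0.01 m and horizontal distance between tile and plate_square below 0.012 m and (angle between the x axis of tile and the x axis of plate_square, either way round below 0.22 rad or angle between the x axis of tile and the y axis of plate_square, either way round below 0.22 rad) and z of scoop in the frame of plate_scoop between 0.003 and 0.01 m and x of scoop in the frame of plate_scoop between 0.019 and 0.043 m and y of scoop in the frame of plate_scoop between -0.012 and 0.012 m and x of plate_scoop in the frame of scoop below 0 m and angle between the x axis of scoop and the x axis of plate_scoop, either way round below 0.22 rad); the robot touches nothing.
It fails at once if the jar is shifted by more than 20 mm or tipped (distance of jar from where it was at the start of the episode above 0.02 m or angle between jar's own z axis and vertical above 0.3 rad).
It fails at once if the little amber bottle is shifted by more than 20 mm or tipped (distance of dropper from where it was at the start of the episode above 0.02 m or angle between dropper's own z axis and vertical above 0.3 rad).
It fails at once if a sample is dropped from more than about 25 mm or thrown ((contact force between the fingers and wide_pot below 0.01 N and height (world z) of wide_pot above 0.025 m and linear speed of wide_pot above 0.35 m/s) or (contact force between the fingers and small_pot below 0.01 N and height (world z) of small_pot above 0.025 m and linear speed of small_pot above 0.35 m/s) or (contact force between the fingers and tile below 0.01 N and height (world z) of tile above 0.025 m and linear speed of tile above 0.35 m/s) or (contact force between the fingers and scoop below 0.01 N and height (world z) of scoop above 0.025 m and linear speed of scoop above 0.35 m/s)).
It also fails if it takes over 134 s, if anything falls off the work surface, if the arm or the gripper's body presses on something with over 40 N, if the wrist force passes 120 N, or if a joint passes its speed limit or range.

## Working session

There is one attempt and no reset: what is moved stays moved. The work goes in short steps, Python scripts to look and compute and a tool call to move; the robot and the scene stay as the last step left them, time stands still between calls to the robot, and variables do not carry over. Pictures are saved under pics/ and viewed, at most 14 in all, crops included, and the job is handed in when it is done.

Besides the shell and the picture viewer there is one more tool, called after "Call:" as name(argument=value, ...), one argument or row to a line, values as JSON. apply_moves: Moves the arm, as the interface text tells. Its arguments: {"type":"object","properties":{"moves":{"type":"array"}},"required":["moves"]}

```bash
mkdir -p pics
python3 - <<'E'
from bench import ctrl
import cv2,numpy as np
np.set_printoptions(precision=4,suppress=True)
print(ctrl.get_obs())
for n in("top","side"):
    im,d=ctrl.camera(n); p=ctrl.camera_params(n); print(n,p["K"],p["cam_to_world"])
    cv2.imwrite(f"pics/{n}0.png",im[:,:,::-1]); np.savez(f"{n}0.npz",im=im,d=d,K=p["K"],T=p["cam_to_world"])
print(ctrl.camera_params("wrist"), ctrl.pinch_z)
E
```

```text
{'time_s': 0.0, 'q': array([ 1.1067,  0.1816,  1.608 ,  0.    ,  1.3538, -0.2063]), 'dq': array([-0.0005, -0.0019, -0.001 ,  0.001 , -0.0008,  0.0004]), 'joint_efforts': array([ -0.0004, -44.4896, -35.1322,  -0.0004,   0.0093,   0.    ]), 'eef_pos': array([0.1463, 0.5554, 0.2024]), 'eef_rot': array([-0.0003,  0.1286,  0.9917, -0.0008]), 'wrist_force': array([ 0.8916, -0.4122,  0.2004]), 'torque': array([ 0.02  , -0.0015,  0.0098]), 'grasp_force': 0.0, 'opening': 0.9988200128743439}
top [[571.2566   0.     330.4007]
 [  0.     571.2566 250.8277]
 [  0.       0.       1.    ]] [[ 0.0013 -0.9913  0.1314  0.3907]
 [-1.     -0.002  -0.0055 -0.0036]
 [ 0.0058 -0.1314 -0.9913  1.2012]
 [ 0.      0.      0.      1.    ]]
side [[542.9932   0.     315.8939]
 [  0.     542.9932 234.0759]
 [  0.       0.       1.    ]] [[-0.9625 -0.1965  0.1871  0.3339]
 [-0.2713  0.678  -0.6832  0.7491]
 [ 0.0074 -0.7083 -0.7059  0.8001]
 [ 0.      0.      0.      1.    ]]
{'K': array([[332.8436,   0.    , 321.3506],
       [  0.    , 332.8436, 244.4   ],
       [  0.    ,   0.    ,   1.    ]]), 'mount': array([[-0.0008, -0.9514, -0.3079,  0.0791],
       [ 1.    , -0.0007, -0.0005,  0.0001],
       [ 0.0002, -0.3079,  0.9514, -0.1704],
       [ 0.    ,  0.    ,  0.    ,  1.    ]])} 0.0187
```

View pics/top0.png

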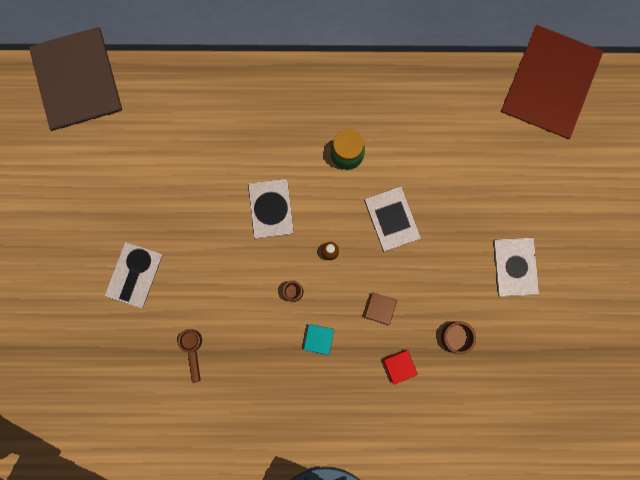

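View pics/side0.png

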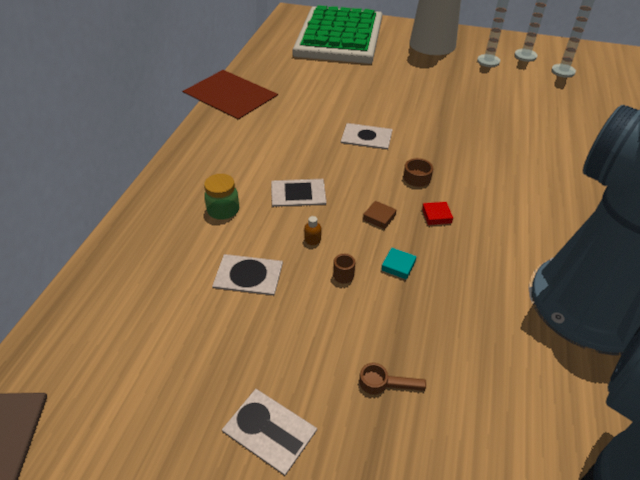

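The top view shows these, in pixels:
- **Plates:** scoop (133,274), wide (271,208), square (392,218), small (516,267).
- **Samples:** scoop bowl (190,341) with its handle down to (195,380), small pot (292,291), wide pot (458,337).
- **Bystanders:** bottle (331,250), jar (348,150).
- **Tile candidates:** brown (381,308), turquoise (319,339), red (401,367). The brown one fits "dark-brown cast sample". I'll confirm it in a crop while measuring.

```bash
cat > h.py <<'E'
from bench import ctrl
import cv2,numpy as np
from scipy.spatial.transform import Rotation as R
np.set_printoptions(precision=4,suppress=True)
def cam(name):
    p=ctrl.camera_params(name)
    if name=="wrist":
        o=ctrl.get_obs(); w,x,y,z=o["eef_rot"]; T=np.eye(4); T[:3,:3]=R.from_quat([x,y,z,w]).as_matrix(); T[:3,3]=o["eef_pos"]; T=T@p["mount"]
    else: T=p["cam_to_world"]
    im,d=ctrl.camera(name); return im,d,p["K"],T
def cloud(d,K,T):
    v,u=np.indices(d.shape); P=np.stack([(u-K[0,2])/K[0,0]*d,(v-K[1,2])/K[1,1]*d,d],-1)
    return P@T[:3,:3].T+T[:3,3]
def onplane(uv,z,K,T):
    uv=np.asarray(uv,float); r=np.c_[(uv[:,0]-K[0,2])/K[0,0],(uv[:,1]-K[1,2])/K[1,1],np.ones(len(uv))]@T[:3,:3].T
    return (T[:3,3]+r*((z-T[2,3])/r[:,2])[:,None])[:,:2]
def rect(xy):
    (cx,cy),(w,h),a=cv2.minAreaRect((xy*1000).astype(np.float32)); return np.array([cx,cy,w,h,a])
def go(x,y,z,yaw):
    """move needed, tool axes: mm offset and deg about tool z, tool y axis wanted along world direction yaw(deg) (mod 180); also any tilt to mend"""
    o=ctrl.get_obs(); w,a,b,c=o["eef_rot"]; M=R.from_quat([a,b,c,w]); m=M.as_matrix()
    off=m.T@(np.array([x,y,z])-o["eef_pos"])*1000
    cur=np.degrees(np.arctan2(m[1,1],m[0,1])); dyaw=(yaw-cur+90)%180-90
    print("t",round(o["time_s"],2),"tcp",o["eef_pos"]*1000,"yaw",round(cur,1),"q6",o["q"][5],"open",o["opening"],"gf",o["grasp_force"])
    print("  off mm",off.round(1),"turn about tool z deg",round(-dyaw,1),"tilt",m[:,2])
E
python3 - <<'E'
from h import *
im,d,K,T=cam("top"); P=cloud(d,K,T)
H=dict(wide_pot=.034,small_pot=.042,tile=.018,scoop=.024,jar=.075,dropper=.06)
for n in list(H)+["plate_wide","plate_small","plate_square","plate_scoop"]:
    for r in ctrl.outline_of("top",n)[:3]:
        g=r["region"]; v,u=np.nonzero(g); 
        if len(u)==0: continue
        print(n,round(r["score"],2),np.array(r["position"]),len(u),im[g].mean(0).astype(int), "medz",np.median(P[g][:,2]))
        if n.startswith("plate"):
            print("   rect",rect(onplane(np.c_[u,v],.006,K,T)))
            k=g&(im.max(2)<80); v,u=np.nonzero(k); q=onplane(np.c_[u,v],.006,K,T); print("   dark",q.mean(0)*1000,rect(q))
        else:
            q=onplane(np.c_[u,v],H[n],K,T); k=P[g][:,2]>H[n]-.007
            print("   rect",rect(q),"top",rect(q[k]) if k.sum()>5 else k.sum(), (cv2.minEnclosingCircle((q[k]*1000).astype(np.float32)) if k.sum()>5 else ''))
c=np.hstack([cv2.resize(im[y-30:y+30,x-40:x+40],None,fx=5,fy=5,interpolation=2) for x,y in((381,308),(190,350))])
cv2.imwrite("pics/crop1.png",c[:,:,::-1])
E
```

```text
wide_pot 0.59 [458.3 336. ] 898 [106  68  45] medz 0.01109706249727438
   rect [ 370.7027 -268.1209   66.0051   66.5746   44.0564] top [ 370.2075 -269.6355   63.1825   65.0904   44.0436] ((371.228271484375, -268.8448181152344), 34.72132873535156)
small_pot 0.58 [294.6 290.8] 370 [96 59 36] medz 0.012716703883090763
   rect [463.6304  66.112   43.1951  41.4022  45.4234] top [464.129   67.6353  40.3237  39.9741  45.4234] ((463.9566345214844, 67.5804443359375), 20.803329467773438)
tile 0.78 [401.8 368. ] 718 [191  32  29] medz 0.01825268336157948
   rect [ 310.5627 -151.6517   54.9671   54.2111   22.2463] top [ 310.4715 -152.1768   54.1609   53.7684   21.6085] ((310.2791442871094, -152.23709106445312), 35.67626190185547)
tile 0.72 [377.4 305.4] 682 [134  87  58] medz 0.018243391006567244
   rect [ 428.8269 -112.843    53.6034   54.7936   71.6215] top [ 428.9021 -113.204    53.4689   53.924    72.4598] ((429.12127685546875, -113.12776184082031), 34.79185485839844)
tile 0.58 [317.7 338.8] 707 [ 22 144 138] medz 0.018090357629041875
   rect [365.9737  14.2059  56.559   53.5984  78.915 ] to
[... 1308 characters left out ...]
75 ] [ 367.6454 -271.7596   66.8788   60.7253   74.1073]
plate_small 0.68 [515.  266.3] 2357 [174 159 149] medz 0.0058503089430912425
   rect [ 518.1082 -401.2708  121.9772   88.9611    3.0887]
   dark [ 517.9634 -399.7564] [ 527.7838 -382.6875   88.935    43.7516   60.4884]
plate_square 0.64 [390.6 219.5] 2247 [143 131 124] medz 0.006282998147898233
   rect [ 619.1467 -142.1986  122.4083   87.1572   20.1193]
   dark [ 619.4469 -141.8042] [ 619.6017 -141.8197   57.92     58.0539   19.4601]
plate_scoop 0.78 [132.3 275.6] 2309 [131 120 113] medz 0.006930316781305068
   rect [498.9588 401.7474  88.2461 118.7799  71.9352]
   dark [506.5877 400.4926] [499.249  406.4883  49.7007 110.7376  65.6278]
```

View pics/crop1.png

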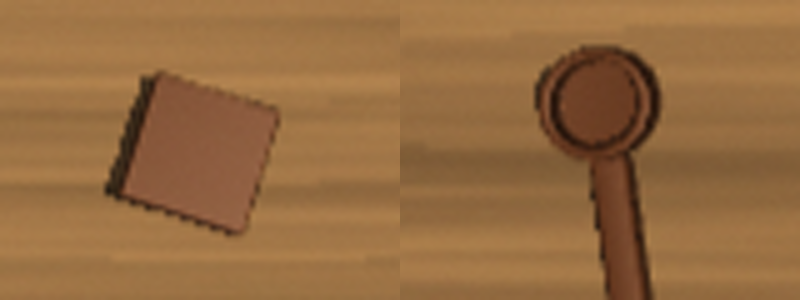

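The crop shows the plain brown tile at (381,308), which is the one to move, and the scoop with its bowl up and its handle pointing down-right. Next I get the scoop pose and the first move.

Run:
```python
from h import *
f=np.load("top0.npz"); im,d,K,T=[f[k] for k in("im","d","K","T")]; P=cloud(d,K,T)
box=np.zeros(d.shape,bool); box[325:392,172:212]=1
def fit(k,z):
    v,u=np.nonzero(k); return onplane(np.c_[u,v],z,K,T)
b=fit(box&(P[...,2]>.019),.024); print("bowl",rect(b),cv2.minEnclosingCircle((b*1000).astype(np.float32)))
g=box&(P[...,2]>.009)&(P[...,2]<.018); hh=fit(g,.014); hh=hh[hh[:,0]<.315]
print("handle",len(hh),hh.mean(0)*1000,rect(hh))
# small plate dark
box[:]=0; box[245:290,500:535]=1
q=fit(box&(im.max(2)<100),.006); print("small disc",len(q),rect(q))
box[:]=0; box[245:305,105:160]=1; k=box&(im.max(2)<80)
q=fit(k,.006); print("scoop shape",rect(q)); m=(P[...,0]>.51)&k; print(rect(fit(m,.006)))
go(.361,.278,.12,95)
```

```text
bowl [326.6504 281.7432 125.4431  54.9627   0.7683] ((326.64910888671875, 271.7171325683594), 64.84129333496094)
handle 134 [298.0747 266.3963] [297.8093 266.1631  36.4742  16.5788  10.1438]
small disc 375 [ 517.1678 -410.7731   44.9342   61.8422    2.8515]
scoop shape [498.3157 403.2932  49.8196 110.1225  71.9296]
[531.0297 394.0058  42.3388  50.524    0.1078]
t 0.65 tcp [146.5694 556.0242 203.3008] yaw 75.2 q6 -0.20630096632606615 open 0.9990521709091286 gf 0.0
  off mm [-278.2 -214.2   83.3] turn about tool z deg -19.8 tilt [-0.  0. -1.]
```

Call:
apply_moves(
  moves=[
    {"jaw": 1,"offset": [-48,-37,0],"rot": [0,0,0]},
    {"jaw": 1,"offset": [-48,-37,0],"rot": [0,0,0]},
    {"jaw": 1,"offset": [-48,-37,0],"rot": [0,0,0]},
    {"jaw": 1,"offset": [-48,-37,0],"rot": [0,0,0]},
    {"jaw": 1,"offset": [-48,-37,0],"rot": [0,0,0]},
  ],
)

```text
time_s: 1.27
eef_pos: [0.3325, 0.3144, 0.2037]
eef_rot: [0.0, 0.128, 0.992, 0.0]
wrist_force: [1.1, 0.1, -0.5]
opening: 1.002
grasp_force: 0.0
```

Call:
apply_moves(
  moves=[
    {"jaw": 1,"offset": [-38,-29,0],"rot": [0,0,0]},
    {"jaw": 1,"offset": [0,0,0],"rot": [0,0,-8]},
    {"jaw": 1,"offset": [0,0,0],"rot": [0,0,-8]},
    {"jaw": 1,"offset": [0,0,0],"rot": [0,0,-8]},
    {"jaw": 1,"offset": [0,0,0],"rot": [0,0,0]},
  ],
)

```text
time_s: 1.9
eef_pos: [0.3609, 0.2782, 0.2034]
eef_rot: [0.0, -0.08, 0.997, 0.0]
wrist_force: [0.2, 0.1, 1.0]
opening: 1.003
grasp_force: 0.0
```

Run:
```python
from h import *
im,d,K,T=cam("wrist"); cv2.imwrite("pics/w1.png",im[:,:,::-1]); np.savez("w1.npz",im=im,d=d,K=K,T=T)
r=ctrl.outline_of("wrist","scoop"); 
for a in r[:2]: 
    v,u=np.nonzero(a["region"]); print(a["score"],a["position"],len(u))
np.save("w1r.npy",r[0]["region"])
P=cloud(d,K,T); g=r[0]["region"]
k=g&(P[...,2]>.019); q=P[k][:,:2]; print("rim by depth",rect(q),cv2.minEnclosingCircle((q*1000).astype(np.float32)),np.percentile(P[g][:,2],[5,50,95]))
v,u=np.nonzero(g); q=onplane(np.c_[u,v],.014,K,T); h=q[q[:,0]<.325]; print("handle",rect(h))
go(.361,.278,.12,100)
```

```text
0.93 [319.9, 203.5] 2447
rim by depth [337.3742 267.0878  99.3766  45.1017  25.771 ] ((333.3861083984375, 275.3481750488281), 51.457855224609375) [0.0065 0.0133 0.0243]
handle [301.9887 267.9064  47.566   16.0053   9.1051]
t 2.0 tcp [360.8428 278.2246 203.358 ] yaw 99.1 q6 -1.3336971612571749 open 1.0015060103069917 gf 0.0
  off mm [-0.1 -0.2 83.4] turn about tool z deg -0.9 tilt [ 0.0002  0.     -1.    ]
```

View pics/w1.png

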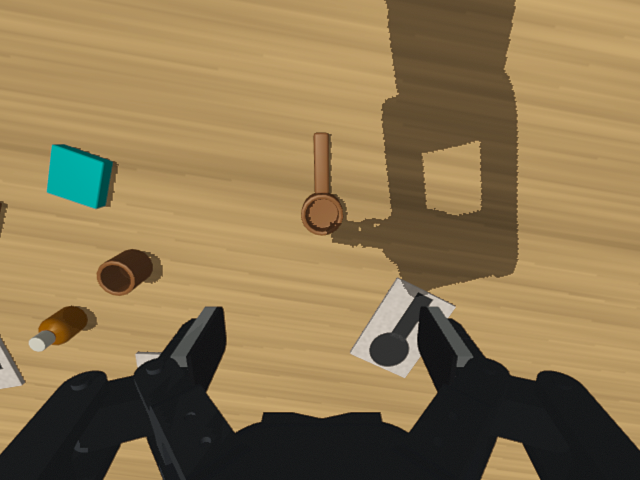

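The wrist view shows the scoop lined up with the tool, its bowl at about (322,213) and its handle up to (321,135). The scoop plate is at (400,330).

Run:
```python
from h import *
f=np.load("w1.npz"); K,T=f["K"],f["T"]; g=np.load("w1r.npy")
v,u=np.nonzero(g); q=onplane(np.c_[u,v],.024,K,T)*1000
a=np.radians(9.1); s=q@[np.cos(a),np.sin(a)]; t=q@[-np.sin(a),np.cos(a)]
print("along",s.min(),s.max(),"across",t[s>s.max()-40].min(),t[s>s.max()-40].max())
c=onplane([(322.5,213)],.024,K,T)[0]; print(c)
f=np.load("top0.npz"); print(onplane([(190,341)],.024,f["K"],f["T"]))
s0=s.max()-23; t0=(t[s>s.max()-40].min()+t[s>s.max()-40].max())/2
x,y=s0*np.cos(a)-t0*np.sin(a),s0*np.sin(a)+t0*np.cos(a); print(x,y)
go(x/1000,y/1000,.002,99.1)
```

```text
along 316.9018560714584 423.7155581488686 across 194.7101608856238 239.97862868182955
[0.3595 0.2793]
[[0.3612 0.275 ]]
361.29730528850087 277.98525442499914
t 2.0 tcp [360.8428 278.2246 203.358 ] yaw 99.1 q6 -1.3336971612571749 open 1.0015060103069917 gf 0.0
  off mm [ -0.4  -0.3 201.4] turn about tool z deg -0.0 tilt [ 0.0002  0.     -1.    ]
```

Call:
apply_moves(
  moves=[
    {"jaw": 1,"offset": [0,0,50],"rot": [0,0,0]},
    {"jaw": 1,"offset": [0,0,50],"rot": [0,0,0]},
    {"jaw": 1,"offset": [0,0,50],"rot": [0,0,0]},
    {"jaw": 1,"offset": [0,0,30],"rot": [0,0,0]},
    {"jaw": 1,"offset": [0,0,20],"rot": [0,0,0]},
  ],
)

```text
time_s: 2.62
eef_pos: [0.3598, 0.2779, 0.0016]
eef_rot: [-0.001, -0.079, 0.997, -0.0]
wrist_force: [-0.5, 0.1, 0.2]
opening: 1.004
grasp_force: 0.0
```

Call:
apply_moves(
  moves=[
    {"jaw": 0,"offset": [0,0,0],"rot": [0,0,0]},
    {"jaw": 0,"offset": [0,0,0],"rot": [0,0,0]},
    {"jaw": 0,"offset": [0,0,0],"rot": [0,0,0]},
    {"jaw": 0,"offset": [0,0,0],"rot": [0,0,0]},
    {"jaw": 0,"offset": [0,0,0],"rot": [0,0,0]},
  ],
)

```text
time_s: 3.25
eef_pos: [0.3612, 0.2784, 0.0038]
eef_rot: [0.0, -0.08, 0.997, 0.0]
wrist_force: [-0.4, -0.5, 0.8]
opening: 0.005
grasp_force: 0.0
```

Run:
```python
from h import *
im,d,K,T=cam("wrist"); im2,_,_,_=cam("side"); np.savez("w2.npz",im=im,d=d,K=K,T=T)
c=np.hstack([im[100:400,120:520],cv2.resize(im2[330:430,320:453],(400,300))])
cv2.imwrite("pics/w2.png",c[:,:,::-1]); go(.361,.278,.002,99.1)
```

```text
t 3.35 tcp [360.9891 278.2672   3.5185] yaw 99.2 q6 -1.3365254089535548 open -0.002013324879932185 gf 0.0
  off mm [ 0.  -0.3  1.5] turn about tool z deg 0.1 tilt [ 0.0004  0.0002 -1.    ]
```

View pics/w2.png

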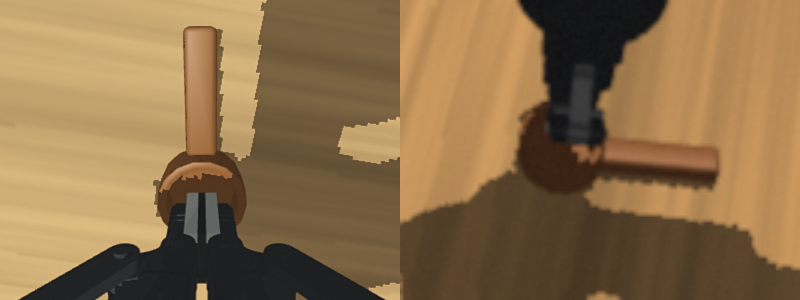

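The shut fingers stand inside the bowl instead of around it. I'll lift straight out and look before trying again.

Call:
apply_moves(
  moves=[
    {"jaw": 0,"offset": [0,0,-20],"rot": [0,0,0]},
    {"jaw": 0,"offset": [0,0,-40],"rot": [0,0,0]},
    {"jaw": 0,"offset": [0,0,-40],"rot": [0,0,0]},
    {"jaw": 0,"offset": [0,0,0],"rot": [0,0,0]},
    {"jaw": 0,"offset": [0,0,0],"rot": [0,0,0]},
  ],
)

```text
time_s: 3.98
eef_pos: [0.3604, 0.278, 0.1028]
eef_rot: [-0.0, -0.08, 0.997, -0.0]
wrist_force: [-0.1, 0.1, 0.2]
opening: -0.003
grasp_force: 0.0
```

Run:
```python
from h import *
im,d,K,T=cam("wrist"); np.savez("w3.npz",im=im,d=d,K=K,T=T); cv2.imwrite("pics/w3.png",im[:,:,::-1])
g=ctrl.outline_of("wrist","scoop")[0]["region"]; P=cloud(d,K,T)
print("z pct",np.percentile(P[g][:,2],[1,10,50,90,99]),g.sum())
v,u=np.nonzero(g); q=onplane(np.c_[u,v],.024,K,T)*1000
a=np.radians(9.1); s=q@[np.cos(a),np.sin(a)]; t=q@[-np.sin(a),np.cos(a)]
print("along",s.min(),s.max(),"across",t[s>s.max()-40].min(),t[s>s.max()-40].max())
h=q[s<s.max()-62]; print("handle",rect(h/1000))
go(.361,.278,.002,99.1)
```

```text
z pct [0.0059 0.0075 0.0134 0.0236 0.0248] 4366
along 316.9302533151869 423.1072880573065 across 195.9999650740576 240.2316959998514
handle [300.3689 267.9446  44.0427  14.9751   9.6936]
t 4.08 tcp [359.7478 277.7232 101.9367] yaw 99.2 q6 -1.3365538806159079 open 7.88947562011661e-05 gf 0.0
  off mm [-1.5  0.1 99.9] turn about tool z deg 0.1 tilt [-0.0025 -0.001  -1.    ]
```

View pics/w3.png

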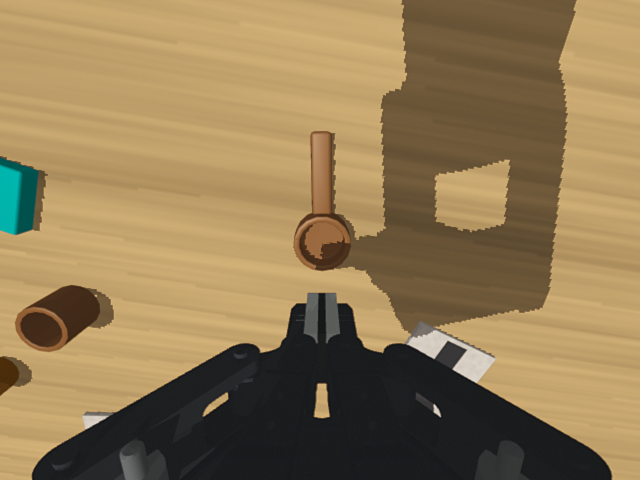

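The scoop has not moved at all, with its bowl at (322,242) and its handle up. I need to know where the fingertips really are relative to the TCP.

Run:
```python
from h import *
M=ctrl.camera_params("wrist")["mount"]
for n in("w3","w2"):
    f=np.load(n+".npz"); d,K=f["d"],f["K"]; Pt=cloud(d,K,M)*1000; W=cloud(d,K,f["T"])*1000
    for u,v in((313,294),(313,300),(321,292),(330,300),(313,320),(300,315),(322,242)): print(n,(u,v),"tool",Pt[v,u].round(1),"world",W[v,u].round(1),f["im"][v,u])
```

```text
w3 (313, 294) tool [ 11.3  -3.7 -33.9] world [349.9 272.6 136.7] [95 99 98]
w3 (313, 300) tool [ 11.5  -3.5 -40.2] world [349.6 272.7 143. ] [100 102  99]
w3 (321, 292) tool [-54.6  -0.3 102.7] world [414.3 286.5   0. ] [165 134  88]
w3 (330, 300) tool [ 10.8   3.9 -38.8] world [349.1 280.2 141.6] [89 92 89]
w3 (313, 320) tool [ 11.4  -3.1 -56.5] world [349.7 273.1 159.3] [90 92 89]
w3 (300, 315) tool [  6.7  -9.  -44.5] world [355.3 268.1 147.3] [49 51 53]
w3 (322, 242) tool [-4.7  0.6 95. ] world [364.9 279.4   7.8] [153 104  63]
w2 (313, 294) tool [ 11.2  -3.7 -33.7] world [350.7 272.9  37.4] [106 108 106]
w2 (313, 300) tool [ 11.2  -3.5 -39.6] world [350.7 273.1  43.3] [108 109 106]
w2 (321, 292) tool [-2.  -0.1 -4.7] world [363.2 278.6   8.5] [67 45 29]
w2 (330, 300) tool [ 10.9   3.9 -39.1] world [349.7 280.5  42.8] [ 98 101  97]
w2 (313, 320) tool [ 11.   -3.1 -55.9] world [350.8 273.5  59.7] [ 98 101  98]
w2 (300, 315) tool [  6.9  -9.  -45. ] world [355.7 268.4  48.8] [66 70 71]
w2 (322, 242) tool [ 28.5   0.5 -10.1] world [333.  274.3  13.9] [165 114  69]
```

The wrist depth puts the fingertips 34 mm behind the reported TCP. The camera chain agrees with the table and the bowl rim, so the fingers closed above the bowl. I'll take the tips as being at TCP −34 mm, go lower, and watch the force.

Call:
apply_moves(
  moves=[
    {"jaw": 1,"offset": [0,0,0],"rot": [0,0,0]},
    {"jaw": 1,"offset": [0,0,0],"rot": [0,0,0]},
    {"jaw": 1,"offset": [0,0,0],"rot": [0,0,0]},
    {"jaw": 1,"offset": [0,0,40],"rot": [0,0,0]},
    {"jaw": 1,"offset": [0,0,40],"rot": [0,0,0]},
  ],
)

```text
time_s: 4.7
eef_pos: [0.3616, 0.2786, 0.0229]
eef_rot: [0.001, -0.08, 0.997, 0.0]
wrist_force: [0.2, 0.9, 0.5]
opening: 1.003
grasp_force: 0.0
```

Call:
apply_moves(
  moves=[
    {"jaw": 1,"offset": [0,0,20],"rot": [0,0,0]},
    {"jaw": 1,"offset": [0,0,15],"rot": [0,0,0]},
    {"jaw": 1,"offset": [0,0,10],"rot": [0,0,0]},
    {"jaw": 1,"offset": [0,0,5],"rot": [0,0,0]},
    {"jaw": 1,"offset": [0,0,0],"rot": [0,0,0]},
  ],
)

```text
time_s: 5.32
eef_pos: [0.361, 0.2783, -0.0266]
eef_rot: [0.0, -0.08, 0.997, 0.0]
wrist_force: [0.2, 0.2, -0.0]
opening: 0.997
grasp_force: 0.0
```

Call:
apply_moves(
  moves=[
    {"jaw": 0,"offset": [0,0,0],"rot": [0,0,0]},
    {"jaw": 0,"offset": [0,0,0],"rot": [0,0,0]},
    {"jaw": 0,"offset": [0,0,0],"rot": [0,0,0]},
    {"jaw": 0,"offset": [0,0,0],"rot": [0,0,0]},
    {"jaw": 0,"offset": [0,0,0],"rot": [0,0,0]},
  ],
)

```text
time_s: 5.95
eef_pos: [0.3612, 0.2784, -0.0258]
eef_rot: [0.0, -0.08, 0.997, 0.0]
wrist_force: [-2.4, -1.6, 8.4]
opening: 0.526
grasp_force: 60.0
```

Call:
apply_moves(
  moves=[
    {"jaw": 0,"offset": [0,0,-20],"rot": [0,0,0]},
    {"jaw": 0,"offset": [0,0,-50],"rot": [0,0,0]},
    {"jaw": 0,"offset": [-46,22,0],"rot": [0,0,0]},
    {"jaw": 0,"offset": [-46,22,0],"rot": [0,0,0]},
    {"jaw": 0,"offset": [-46,22,0],"rot": [0,0,0]},
  ],
)

```text
time_s: 6.58
eef_pos: [0.488, 0.3665, 0.044]
eef_rot: [0.001, -0.08, 0.997, 0.0]
wrist_force: [0.4, -0.5, 0.3]
opening: 0.516
grasp_force: 61.4
```

Call:
apply_moves(
  moves=[
    {"jaw": 0,"offset": [-45,21,0],"rot": [0,0,0]},
    {"jaw": 0,"offset": [0,0,0],"rot": [0,0,9]},
    {"jaw": 0,"offset": [0,0,0],"rot": [0,0,9]},
    {"jaw": 0,"offset": [0,0,0],"rot": [0,0,9]},
    {"jaw": 0,"offset": [0,0,0],"rot": [0,0,0]},
  ],
)

```text
time_s: 7.2
eef_pos: [0.5274, 0.3934, 0.0432]
eef_rot: [-0.0, 0.154, 0.988, -0.0]
wrist_force: [0.8, 0.5, 0.5]
opening: 0.521
grasp_force: 61.4
```

Run:
```python
from h import *
im,d,K,T=cam("wrist"); np.savez("w4.npz",im=im,d=d,K=K,T=T); cv2.imwrite("pics/w4.png",im[:,:,::-1])
for n in("scoop","plate_scoop"):
    for r in ctrl.outline_of("wrist",n)[:1]:
        g=r["region"]; v,u=np.nonzero(g); print(n,r["score"],r["position"],rect(onplane(np.c_[u,v],.006,K,T)))
go(.5288,.393,-.019,71.9)
```

```text
scoop 0.6 [324.2, 299.4] [532.8551 394.7161  76.0136 183.2984  69.4967]
plate_scoop 0.72 [341.2, 195.9] [495.9172 403.6642  84.3631 116.3563  71.5993]
t 7.35 tcp [527.4192 393.3848  43.2918] yaw 72.4 q6 -0.8025133926363248 open 0.5208870066101122 gf 61.42876233905554
  off mm [-1.4  0.1 62.3] turn about tool z deg 0.5 tilt [-0.0001 -0.0001 -1.    ]
```

View pics/w4.png

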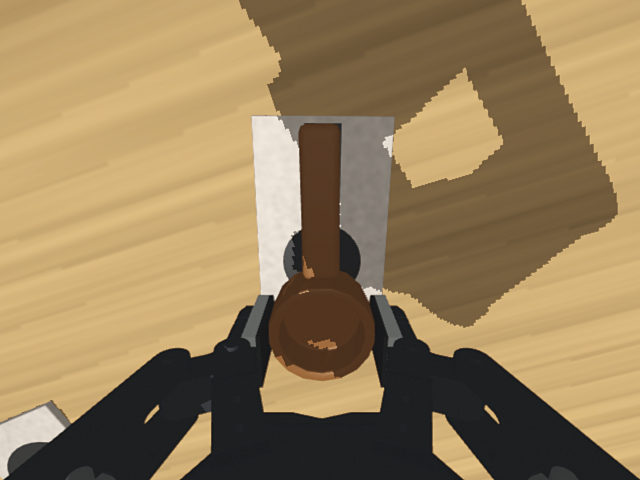

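The scoop is held level, in line with its outline, with the bowl at (322,325) and the handle on the strip. Lowering onto the plate.

Call:
apply_moves(
  moves=[
    {"jaw": 0,"offset": [-1,0,30],"rot": [0,0,0]},
    {"jaw": 0,"offset": [0,0,20],"rot": [0,0,0]},
    {"jaw": 0,"offset": [0,0,8],"rot": [0,0,0]},
    {"jaw": 0,"offset": [0,0,3],"rot": [0,0,0]},
    {"jaw": 0,"offset": [0,0,0],"rot": [0,0,0]},
  ],
)

```text
time_s: 7.98
eef_pos: [0.5289, 0.3934, -0.0172]
eef_rot: [0.0, 0.154, 0.988, 0.0]
wrist_force: [0.0, -0.6, 0.5]
opening: 0.52
grasp_force: 61.4
```

Call:
apply_moves(
  moves=[
    {"jaw": 1,"offset": [0,0,0],"rot": [0,0,0]},
    {"jaw": 1,"offset": [0,0,0],"rot": [0,0,0]},
    {"jaw": 1,"offset": [0,0,0],"rot": [0,0,0]},
    {"jaw": 1,"offset": [0,0,0],"rot": [0,0,0]},
    {"jaw": 1,"offset": [0,0,-30],"rot": [0,0,0]},
  ],
)

```text
time_s: 8.6
eef_pos: [0.5261, 0.3919, 0.0097]
eef_rot: [-0.002, 0.155, 0.988, -0.002]
wrist_force: [1.8, -0.0, -0.8]
opening: 0.994
grasp_force: 0.0
```

Run:
```python
from h import *
go(.464,.067,.12,75)
```

```text
t 8.6 tcp [526.0651 391.8776   9.7184] yaw 72.2 q6 -0.8008632353815042 open 0.9939122118789631 gf 0.0
  off mm [ -39.6 -328.8 -109.1] turn about tool z deg -2.8 tilt [-0.0054 -0.0027 -1.    ]
```

Call:
apply_moves(
  moves=[
    {"jaw": 1,"offset": [0,0,-55],"rot": [0,0,0]},
    {"jaw": 1,"offset": [0,0,-55],"rot": [0,0,0]},
    {"jaw": 1,"offset": [-6,-55,0],"rot": [0,0,0]},
    {"jaw": 1,"offset": [-7,-55,0],"rot": [0,0,0]},
    {"jaw": 1,"offset": [-6,-55,0],"rot": [0,0,0]},
  ],
)

```text
time_s: 9.22
eef_pos: [0.4958, 0.2288, 0.1226]
eef_rot: [0.0, 0.154, 0.988, 0.0]
wrist_force: [0.7, -0.3, 0.1]
opening: 0.996
grasp_force: 0.0
```

Call:
apply_moves(
  moves=[
    {"jaw": 1,"offset": [-7,-55,0],"rot": [0,0,0]},
    {"jaw": 1,"offset": [-7,-55,0],"rot": [0,0,0]},
    {"jaw": 1,"offset": [-7,-54,0],"rot": [0,0,0]},
    {"jaw": 1,"offset": [0,0,0],"rot": [0,0,0]},
    {"jaw": 1,"offset": [0,0,0],"rot": [0,0,0]},
  ],
)

```text
time_s: 9.85
eef_pos: [0.4664, 0.0676, 0.1225]
eef_rot: [0.0, 0.155, 0.988, 0.0]
wrist_force: [0.8, -0.1, -0.4]
opening: 1.003
grasp_force: 0.0
```

```bash
cat >> h.py <<'E'
def look(n,z,c="wrist"):
    im,d,K,T=cam(c); P=cloud(d,K,T)
    for r in ctrl.outline_of(c,n)[:2]:
        g=r["region"]; v,u=np.nonzero(g); q=onplane(np.c_[u,v],z,K,T); k=abs(P[g][:,2]-z)<.004
        print(n,round(r["score"],2),r["position"],len(u),"rect",rect(q),"top",rect(q[k]) if k.sum()>5 else "",(np.round(cv2.minEnclosingCircle((q[k]*1000).astype(np.float32))[0],1) if k.sum()>5 else ""), "col",im[g].mean(0).astype(int))
    return im,d,K,T
E
python3 - <<'E'
from h import *
look("small_pot",.042)
im,d,K,T=cam("top"); cv2.imwrite("pics/top1.png",cv2.resize(im[230:400,80:330],(750,510))[:,:,::-1])
look("scoop",.024,"top")
go(.464,.067,-.026,75)
E
```

```text
small_pot 0.93 [323.5, 233.1] 2414 rect [459.2805  69.6937  39.5627  47.2011  72.1211] top [462.2295  68.7327  39.5437  40.9974  72.1186] [462.5  68.5] col [79 52 31]
scoop 0.73 [129.3, 262.4] 699 rect [504.0392 406.5551  51.4759 104.9156  61.6389] top [500.1438 398.554   44.6822 105.8762  76.0263] [500.6 400.6] col [97 56 33]
t 10.1 tcp [466.1591  68.6849 122.2142] yaw 72.3 q6 -1.3691551367156154 open 0.9996063495106166 gf 0.0
  off mm [  1.5  -2.3 148.2] turn about tool z deg -2.7 tilt [-0.0001  0.0001 -1.    ]
```

View pics/top1.png

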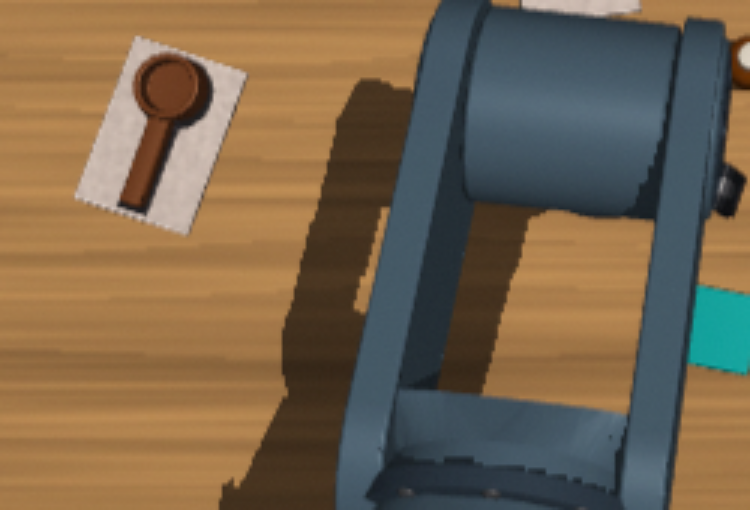

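The scoop lies on its plate along the outline, with its bowl at (172,88) in the crop. Now the small pot.

Call:
apply_moves(
  moves=[
    {"jaw": 1,"offset": [3,1,50],"rot": [0,0,0]},
    {"jaw": 1,"offset": [0,0,50],"rot": [0,0,0]},
    {"jaw": 1,"offset": [0,0,30],"rot": [0,0,0]},
    {"jaw": 1,"offset": [0,0,14],"rot": [0,0,0]},
    {"jaw": 1,"offset": [0,0,0],"rot": [0,0,0]},
  ],
)

```text
time_s: 10.72
eef_pos: [0.4632, 0.0699, -0.0222]
eef_rot: [-0.001, 0.154, 0.988, -0.0]
wrist_force: [0.2, 0.2, 0.5]
opening: 1.0
grasp_force: 0.0
```

Call:
apply_moves(
  moves=[
    {"jaw": 0,"offset": [0,0,0],"rot": [0,0,0]},
    {"jaw": 0,"offset": [0,0,0],"rot": [0,0,0]},
    {"jaw": 0,"offset": [0,0,0],"rot": [0,0,0]},
    {"jaw": 0,"offset": [0,0,0],"rot": [0,0,0]},
    {"jaw": 0,"offset": [0,0,0],"rot": [0,0,0]},
  ],
)

```text
time_s: 11.35
eef_pos: [0.4648, 0.0693, -0.0204]
eef_rot: [0.001, 0.154, 0.988, 0.0]
wrist_force: [-0.8, 0.1, 5.9]
opening: 0.47
grasp_force: 60.8
```

Run:
```python
from h import *
go(.518,-.4005,.12,75)
```

```text
t 11.35 tcp [464.8461  69.3494 -20.385 ] yaw 72.2 q6 -1.3659128941265226 open 0.4697923011804163 gf 60.821882385062054
  off mm [-194.3 -431.1 -140.1] turn about tool z deg -2.8 tilt [ 0.0025 -0.0003 -1.    ]
```

Call:
apply_moves(
  moves=[
    {"jaw": 0,"offset": [0,0,-30],"rot": [0,0,0]},
    {"jaw": 0,"offset": [0,0,-60],"rot": [0,0,0]},
    {"jaw": 0,"offset": [0,0,-60],"rot": [0,0,0]},
    {"jaw": 0,"offset": [-21,-48,0],"rot": [0,0,0]},
    {"jaw": 0,"offset": [-22,-48,0],"rot": [0,0,0]},
  ],
)

```text
time_s: 11.98
eef_pos: [0.4762, -0.036, 0.1302]
eef_rot: [0.002, 0.153, 0.988, -0.0]
wrist_force: [0.7, 0.4, -1.0]
opening: 0.474
grasp_force: 60.7
```

Call:
apply_moves(
  moves=[
    {"jaw": 0,"offset": [-22,-48,0],"rot": [0,0,0]},
    {"jaw": 0,"offset": [-22,-48,0],"rot": [0,0,0]},
    {"jaw": 0,"offset": [-22,-48,0],"rot": [0,0,0]},
    {"jaw": 0,"offset": [-22,-48,0],"rot": [0,0,0]},
    {"jaw": 0,"offset": [-22,-48,0],"rot": [0,0,0]},
  ],
)

```text
time_s: 12.6
eef_pos: [0.5067, -0.299, 0.1288]
eef_rot: [0.0, 0.155, 0.988, -0.0]
wrist_force: [0.6, -0.1, -0.7]
opening: 0.469
grasp_force: 60.7
```

Call:
apply_moves(
  moves=[
    {"jaw": 0,"offset": [-21,-48,0],"rot": [0,0,0]},
    {"jaw": 0,"offset": [-20,-47,0],"rot": [0,0,0]},
    {"jaw": 0,"offset": [0,0,30],"rot": [0,0,0]},
    {"jaw": 0,"offset": [0,0,50],"rot": [0,0,0]},
    {"jaw": 0,"offset": [0,0,0],"rot": [0,0,0]},
  ],
)

```text
time_s: 13.22
eef_pos: [0.5137, -0.3971, 0.0438]
eef_rot: [-0.004, 0.155, 0.988, 0.003]
wrist_force: [0.5, -0.1, -0.4]
opening: 0.468
grasp_force: 60.7
```

Run:
```python
from h import *
im,d,K,T=look("plate_small",.006); cv2.imwrite("pics/w5.png",im[:,:,::-1])
go(.518,-.4005,-.0145,72.2)
```

```text
plate_small 0.67 [309.4, 230.4] 13551 rect [ 508.8292 -402.383   105.5471   85.1893    2.8731] top [ 508.9723 -402.0709  105.2029   83.5039    2.8541] [ 509.2 -401.5] col [178 170 161]
t 13.32 tcp [ 516.9749 -400.2442   49.2255] yaw 72.2 q6 -2.100713886861307 open 0.47082736466021835 gf 60.71576050599106
  off mm [-1.   0.1 63.7] turn about tool z deg 0.0 tilt [ 0.0001 -0.     -1.    ]
```

View pics/w5.png

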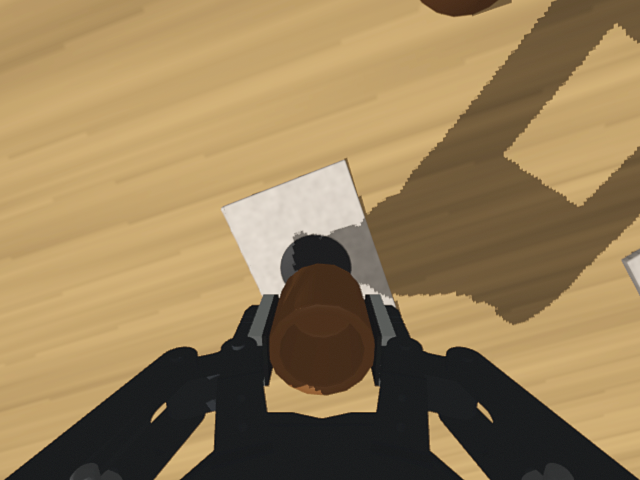

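The pot is held upright over the small disc at (316,262). I'll shift it slightly and lower it.

Call:
apply_moves(
  moves=[
    {"jaw": 0,"offset": [-2,-1,30],"rot": [0,0,0]},
    {"jaw": 0,"offset": [0,0,20],"rot": [0,0,0]},
    {"jaw": 0,"offset": [0,0,9],"rot": [0,0,0]},
    {"jaw": 0,"offset": [0,0,3],"rot": [0,0,0]},
    {"jaw": 0,"offset": [0,0,0],"rot": [0,0,0]},
  ],
)

```text
time_s: 13.95
eef_pos: [0.5188, -0.4021, -0.013]
eef_rot: [0.0, 0.154, 0.988, -0.0]
wrist_force: [0.2, -0.2, -1.2]
opening: 0.474
grasp_force: 60.8
```

Call:
apply_moves(
  moves=[
    {"jaw": 1,"offset": [0,0,0],"rot": [0,0,0]},
    {"jaw": 1,"offset": [0,0,0],"rot": [0,0,0]},
    {"jaw": 1,"offset": [0,0,0],"rot": [0,0,0]},
    {"jaw": 1,"offset": [0,0,0],"rot": [0,0,0]},
    {"jaw": 1,"offset": [0,0,-30],"rot": [0,0,0]},
  ],
)

```text
time_s: 14.58
eef_pos: [0.5165, -0.3998, 0.0137]
eef_rot: [-0.002, 0.155, 0.988, 0.002]
wrist_force: [-0.2, 0.6, 0.1]
opening: 1.002
grasp_force: 0.0
```

Call:
apply_moves(
  moves=[
    {"jaw": 1,"offset": [0,0,-50],"rot": [0,0,0]},
    {"jaw": 1,"offset": [0,0,-50],"rot": [0,0,0]},
    {"jaw": 1,"offset": [0,0,0],"rot": [0,0,0]},
    {"jaw": 1,"offset": [0,0,0],"rot": [0,0,0]},
    {"jaw": 1,"offset": [0,0,0],"rot": [0,0,0]},
  ],
)

```text
time_s: 15.2
eef_pos: [0.5174, -0.4007, 0.1142]
eef_rot: [-0.001, 0.154, 0.988, 0.001]
wrist_force: [0.5, 0.1, -0.8]
opening: 0.999
grasp_force: 0.0
```

Run:
```python
from h import *
look("small_pot",.048); look("plate_small",.006)
go(.371,-.269,.12,72.2)
```

```text
small_pot 0.69 [321.8, 242.8] 2706 rect [ 513.7341 -401.2576   48.2719   40.8955    1.0601] top [ 516.986  -401.4546   40.5762   41.0186   72.1439] [ 517.1 -401.8] col [76 50 30]
small_pot 0.68 [320.3, 210.8] 10115 rect [ 505.0943 -397.7677  101.8779   71.5       2.8354] top [ 531.2255 -410.4587   33.12      9.1381   56.493 ] [ 527.4 -407.9] col [181 173 162]
plate_small 0.59 [318.8, 211.5] 10130 rect [ 516.218  -401.6439  120.263    83.9427    2.9697] top [ 516.374  -401.7382  119.6328   83.6174    2.8502] [ 515.7 -401.8] col [182 173 163]
t 15.4 tcp [ 517.9217 -401.2424  115.0101] yaw 72.2 q6 -2.100528169090458 open 1.0004603209996117 gf 0.0
  off mm [180.3  81.1  -4.6] turn about tool z deg 0.0 tilt [-0.0014  0.0015 -1.    ]
```

The small pot is centred to within 1 mm. Next is the wide pot.

Call:
apply_moves(
  moves=[
    {"jaw": 1,"offset": [45,20,0],"rot": [0,0,0]},
    {"jaw": 1,"offset": [45,20,0],"rot": [0,0,0]},
    {"jaw": 1,"offset": [45,20,0],"rot": [0,0,0]},
    {"jaw": 1,"offset": [45,21,0],"rot": [0,0,0]},
    {"jaw": 1,"offset": [0,0,0],"rot": [0,0,0]},
  ],
)

```text
time_s: 16.02
eef_pos: [0.3692, -0.2665, 0.115]
eef_rot: [-0.001, 0.154, 0.988, 0.001]
wrist_force: [0.1, -0.7, 0.5]
opening: 1.001
grasp_force: 0.0
```

Run:
```python
from h import *
look("wide_pot",.034)
go(.371,-.269,-.032,72.2)
```

```text
wide_pot 0.79 [318.0, 238.6] 5418 rect [ 366.6119 -271.6271   68.9919   64.5199    5.4677] top [ 368.5636 -271.5279   65.0875   64.3454    5.4677] [ 368.5 -271.6] col [105  71  43]
t 16.12 tcp [ 372.101  -270.1477  116.729 ] yaw 72.2 q6 -2.147568912052694 open 1.001009249392188 gf 0.0
  off mm [  1.6   0.9 148.7] turn about tool z deg 0.0 tilt [ 0.001  -0.0013 -1.    ]
```

Call:
apply_moves(
  moves=[
    {"jaw": 1,"offset": [3,-2.5,50],"rot": [0,0,0]},
    {"jaw": 1,"offset": [0,0,40],"rot": [0,0,0]},
    {"jaw": 1,"offset": [0,0,30],"rot": [0,0,0]},
    {"jaw": 1,"offset": [0,0,20],"rot": [0,0,0]},
    {"jaw": 1,"offset": [0,0,7],"rot": [0,0,0]},
  ],
)

```text
time_s: 16.75
eef_pos: [0.3684, -0.2716, -0.032]
eef_rot: [-0.001, 0.155, 0.988, 0.0]
wrist_force: [0.2, 0.8, 0.2]
opening: 1.001
grasp_force: 0.0
```

Call:
apply_moves(
  moves=[
    {"jaw": 0,"offset": [0,0,0],"rot": [0,0,0]},
    {"jaw": 0,"offset": [0,0,0],"rot": [0,0,0]},
    {"jaw": 0,"offset": [0,0,0],"rot": [0,0,0]},
    {"jaw": 0,"offset": [0,0,0],"rot": [0,0,0]},
    {"jaw": 0,"offset": [0,0,0],"rot": [0,0,0]},
  ],
)

```text
time_s: 17.38
eef_pos: [0.3688, -0.2719, -0.0299]
eef_rot: [0.001, 0.155, 0.988, -0.001]
wrist_force: [0.3, -0.2, 6.2]
opening: 0.763
grasp_force: 67.0
```

Run:
```python
from h import *
go(.641,.1175,.12,72.2)
```

```text
t 17.38 tcp [ 368.7857 -271.9352  -29.9369] yaw 72.2 q6 -2.1560711760545455 open 0.7625077882894516 gf 66.95701025426388
  off mm [-140.6  453.8 -150.2] turn about tool z deg 0.0 tilt [ 0.0013 -0.0015 -1.    ]
```

Call:
apply_moves(
  moves=[
    {"jaw": 0,"offset": [0,0,-30],"rot": [0,0,0]},
    {"jaw": 0,"offset": [0,0,-60],"rot": [0,0,0]},
    {"jaw": 0,"offset": [0,0,-60],"rot": [0,0,0]},
    {"jaw": 0,"offset": [-16,50,0],"rot": [0,0,0]},
    {"jaw": 0,"offset": [-16,50,0],"rot": [0,0,0]},
  ],
)

```text
time_s: 18.0
eef_pos: [0.4298, -0.1854, 0.1203]
eef_rot: [0.001, 0.156, 0.988, -0.001]
wrist_force: [0.8, -0.3, -1.2]
opening: 0.765
grasp_force: 67.2
```

Call:
apply_moves(
  moves=[
    {"jaw": 0,"offset": [-16,50,0],"rot": [0,0,0]},
    {"jaw": 0,"offset": [-16,50,0],"rot": [0,0,0]},
    {"jaw": 0,"offset": [-16,50,0],"rot": [0,0,0]},
    {"jaw": 0,"offset": [-15,50,0],"rot": [0,0,0]},
    {"jaw": 0,"offset": [-15,50,0],"rot": [0,0,0]},
  ],
)

```text
time_s: 18.62
eef_pos: [0.5799, 0.0302, 0.1188]
eef_rot: [-0.001, 0.154, 0.988, -0.0]
wrist_force: [0.7, -1.3, 0.0]
opening: 0.766
grasp_force: 67.2
```

Call:
apply_moves(
  moves=[
    {"jaw": 0,"offset": [-15,52,0],"rot": [0,0,0]},
    {"jaw": 0,"offset": [-15,51,0],"rot": [0,0,0]},
    {"jaw": 0,"offset": [0,0,0],"rot": [0,0,0]},
    {"jaw": 0,"offset": [0,0,40],"rot": [0,0,0]},
    {"jaw": 0,"offset": [0,0,20],"rot": [0,0,0]},
  ],
)

```text
time_s: 19.25
eef_pos: [0.6373, 0.1169, 0.0565]
eef_rot: [-0.002, 0.155, 0.988, -0.001]
wrist_force: [-0.2, -0.2, -1.1]
opening: 0.768
grasp_force: 67.2
```

Run:
```python
from h import *
im,d,K,T=look("plate_wide",.006); cv2.imwrite("pics/w6.png",im[:,:,::-1])
go(.641,.1175,-.024,72.2)
```

```text
plate_wide 0.71 [317.1, 217.8] 10995 rect [636.76   117.3969 112.8387  84.1724   7.2127] top [636.8787 117.4579 112.6425  83.522    7.2516] [637.  117.6] col [158 152 145]
t 19.35 tcp [636.5363 116.783   55.7721] yaw 72.2 q6 -1.2612293471535776 open 0.7661666835296732 gf 67.2129974886775
  off mm [-4.6  2.2 79.7] turn about tool z deg -0.0 tilt [-0.0069 -0.0002 -1.    ]
```

View pics/w6.png

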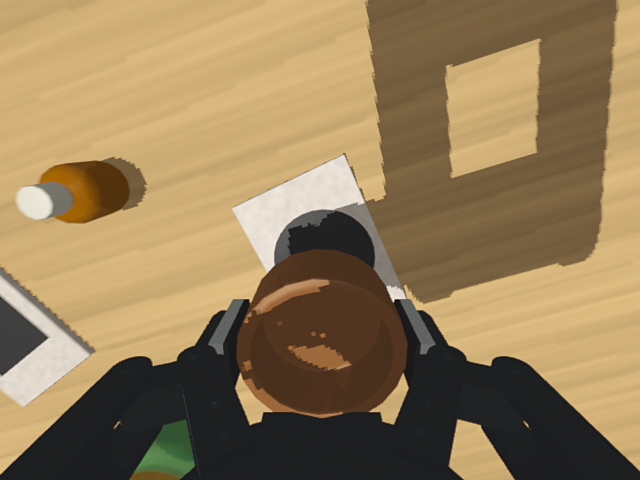

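The wide pot is held over its disc at (325,250), and the bottle and jar are well clear. Lowering with a small correction.

Call:
apply_moves(
  moves=[
    {"jaw": 0,"offset": [-2,1,30],"rot": [0,0,0]},
    {"jaw": 0,"offset": [0,0,25],"rot": [0,0,0]},
    {"jaw": 0,"offset": [0,0,10],"rot": [0,0,0]},
    {"jaw": 0,"offset": [0,0,0],"rot": [0,0,0]},
    {"jaw": 0,"offset": [0,0,0],"rot": [0,0,0]},
  ],
)

```text
time_s: 19.98
eef_pos: [0.6431, 0.1178, -0.0041]
eef_rot: [0.001, 0.155, 0.988, 0.0]
wrist_force: [0.8, -0.1, -0.4]
opening: 0.766
grasp_force: 67.2
```

Run:
```python
from h import *
go(.6407,.1178,-.023,72.2)
```

```text
t 19.98 tcp [643.0721 117.7685  -4.0964] yaw 72.2 q6 -1.2605337037910402 open 0.7657255659151201 gf 67.2433765232563
  off mm [ 2.3 -0.7 18.9] turn about tool z deg 0.0 tilt [ 0.0023 -0.     -1.    ]
```

Call:
apply_moves(
  moves=[
    {"jaw": 0,"offset": [2,0,10],"rot": [0,0,0]},
    {"jaw": 0,"offset": [0,0,6],"rot": [0,0,0]},
    {"jaw": 0,"offset": [0,0,2],"rot": [0,0,0]},
    {"jaw": 0,"offset": [0,0,0],"rot": [0,0,0]},
    {"jaw": 0,"offset": [0,0,0],"rot": [0,0,0]},
  ],
)

```text
time_s: 20.6
eef_pos: [0.6401, 0.1185, -0.0238]
eef_rot: [0.0, 0.154, 0.988, 0.0]
wrist_force: [-0.3, 0.1, -0.4]
opening: 0.767
grasp_force: 67.2
```

Call:
apply_moves(
  moves=[
    {"jaw": 1,"offset": [0,0,0],"rot": [0,0,0]},
    {"jaw": 1,"offset": [0,0,0],"rot": [0,0,0]},
    {"jaw": 1,"offset": [0,0,0],"rot": [0,0,0]},
    {"jaw": 1,"offset": [0,0,0],"rot": [0,0,0]},
    {"jaw": 1,"offset": [0,0,-30],"rot": [0,0,0]},
  ],
)

```text
time_s: 21.22
eef_pos: [0.6373, 0.1184, 0.0038]
eef_rot: [-0.003, 0.155, 0.988, -0.0]
wrist_force: [0.4, 0.2, 0.7]
opening: 1.003
grasp_force: 0.0
```

Call:
apply_moves(
  moves=[
    {"jaw": 1,"offset": [0,0,-55],"rot": [0,0,0]},
    {"jaw": 1,"offset": [0,0,-60],"rot": [0,0,0]},
    {"jaw": 1,"offset": [0,0,0],"rot": [0,0,0]},
    {"jaw": 1,"offset": [0,0,0],"rot": [0,0,0]},
    {"jaw": 1,"offset": [0,0,0],"rot": [0,0,0]},
  ],
)

```text
time_s: 21.85
eef_pos: [0.6384, 0.1185, 0.119]
eef_rot: [-0.002, 0.154, 0.988, -0.0]
wrist_force: [-0.4, 0.2, 0.5]
opening: 1.001
grasp_force: 0.0
```

Run:
```python
from h import *
look("wide_pot",.040); look("plate_wide",.006)
go(.429,-.113,.12,72.5)
```

```text
wide_pot 0.82 [320.1, 241.6] 5536 rect [637.6733 118.9567  64.8207  69.0516  74.3649] top [639.8987 118.5453  64.8041  64.4098  72.2194] [639.7 118.6] col [98 66 41]
plate_wide 0.85 [316.8, 196.3] 7000 rect [641.1504 117.9483 121.888   84.6724   7.5585] top [640.5067 117.8589 119.6977  83.6394   7.2573] [640.6 117.9] col [187 179 168]
t 22.05 tcp [639.2577 118.4739 119.9067] yaw 72.2 q6 -1.2595654987622793 open 1.0007416897471357 gf 0.0
  off mm [ 129.6 -284.6    0.4] turn about tool z deg -0.3 tilt [-0.0022 -0.     -1.    ]
```

The wide pot is centred within 1 mm. Now the brown tile.

Call:
apply_moves(
  moves=[
    {"jaw": 1,"offset": [22,-48,0],"rot": [0,0,0]},
    {"jaw": 1,"offset": [22,-48,0],"rot": [0,0,0]},
    {"jaw": 1,"offset": [22,-48,0],"rot": [0,0,0]},
    {"jaw": 1,"offset": [22,-48,0],"rot": [0,0,0]},
    {"jaw": 1,"offset": [21,-47,0],"rot": [0,0,0]},
  ],
)

```text
time_s: 22.68
eef_pos: [0.4619, -0.0768, 0.121]
eef_rot: [-0.0, 0.154, 0.988, -0.0]
wrist_force: [0.5, -1.7, 0.5]
opening: 1.001
grasp_force: 0.0
```

Call:
apply_moves(
  moves=[
    {"jaw": 1,"offset": [21,-46,0],"rot": [0,0,0]},
    {"jaw": 1,"offset": [0,0,0],"rot": [0,0,0]},
    {"jaw": 1,"offset": [0,0,0],"rot": [0,0,0]},
    {"jaw": 1,"offset": [0,0,0],"rot": [0,0,0]},
    {"jaw": 1,"offset": [0,0,0],"rot": [0,0,0]},
  ],
)

```text
time_s: 23.3
eef_pos: [0.4296, -0.1124, 0.1211]
eef_rot: [-0.0, 0.154, 0.988, 0.0]
wrist_force: [-0.7, -0.4, -1.0]
opening: 0.998
grasp_force: 0.0
```

Run:
```python
from h import *
im,d,K,T=look("tile",.018); cv2.imwrite("pics/w7.png",im[:,:,::-1])
go(.429,-.113,-.034,72.5)
```

```text
tile 0.96 [224.5, 106.5] 5700 rect [ 310.6058 -151.6732   56.1613   55.5909   22.2547] top [ 309.9824 -152.0627   53.8599   53.7255   22.1075] [ 310.  -152.2] col [200  47  37]
tile 0.77 [453.9, 105.4] 5623 rect [365.0209  11.6743  57.2228  54.2617  79.1433] top [365.0123  13.0482  54.3614  53.5829  78.7979] [365.1  13.1] col [  2 105  99]
t 23.4 tcp [ 429.4865 -112.6075  121.1562] yaw 72.3 q6 -1.787027283875718 open 1.0016138216182724 gf 0.0
  off mm [  0.3  -0.5 155.2] turn about tool z deg -0.2 tilt [-0.0003  0.0002 -1.    ]
```

View pics/w7.png

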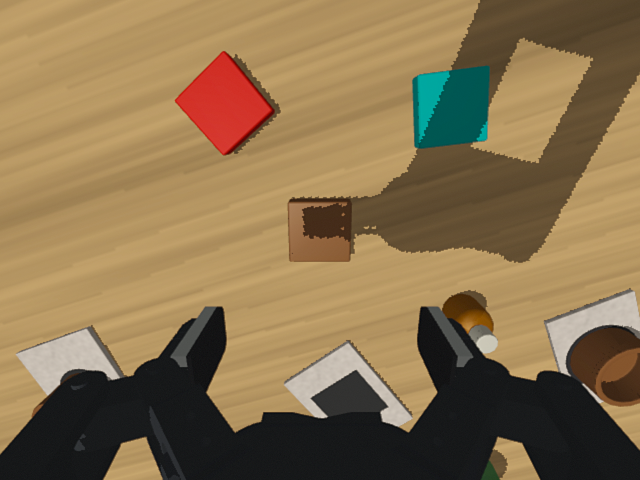

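The brown tile at (320,231) lies square between the open fingers. The red tile at (225,102), the turquoise one at (452,107) and the bottle at (468,315) are clear. Grasping.

Call:
apply_moves(
  moves=[
    {"jaw": 1,"offset": [0,0,55],"rot": [0,0,0]},
    {"jaw": 1,"offset": [0,0,50],"rot": [0,0,0]},
    {"jaw": 1,"offset": [0,0,30],"rot": [0,0,0]},
    {"jaw": 1,"offset": [0,0,13],"rot": [0,0,0]},
    {"jaw": 1,"offset": [0,0,5],"rot": [0,0,0]},
  ],
)

```text
time_s: 24.02
eef_pos: [0.4294, -0.1131, -0.0319]
eef_rot: [-0.0, 0.154, 0.988, 0.0]
wrist_force: [0.1, 0.0, -0.1]
opening: 1.001
grasp_force: 0.0
```

Call:
apply_moves(
  moves=[
    {"jaw": 0,"offset": [0,0,0],"rot": [0,0,0]},
    {"jaw": 0,"offset": [0,0,0],"rot": [0,0,0]},
    {"jaw": 0,"offset": [0,0,0],"rot": [0,0,0]},
    {"jaw": 0,"offset": [0,0,0],"rot": [0,0,0]},
    {"jaw": 0,"offset": [0,0,0],"rot": [0,0,0]},
  ],
)

```text
time_s: 24.65
eef_pos: [0.4304, -0.1138, -0.0302]
eef_rot: [0.001, 0.154, 0.988, -0.0]
wrist_force: [-0.8, 0.5, 6.0]
opening: 0.614
grasp_force: 63.5
```

Call:
apply_moves(
  moves=[
    {"jaw": 0,"offset": [0,0,-20],"rot": [0,0,0]},
    {"jaw": 0,"offset": [0,0,-60],"rot": [0,0,0]},
    {"jaw": 0,"offset": [0,0,-60],"rot": [0,0,0]},
    {"jaw": 0,"offset": [0,0,0],"rot": [0,0,0]},
    {"jaw": 0,"offset": [0,0,0],"rot": [0,0,0]},
  ],
)

```text
time_s: 25.28
eef_pos: [0.4291, -0.1132, 0.1085]
eef_rot: [0.0, 0.154, 0.988, -0.0]
wrist_force: [-0.7, -0.3, -1.8]
opening: 0.615
grasp_force: 63.8
```

Run:
```python
from h import *
look("plate_square",.006)
go(.6194,-.142,.1,110); go(.6194,-.142,.1,20)
```

```text
plate_square 0.72 [338.5, 397.4] 3178 rect [ 599.4568 -150.9186  106.1143   48.6131   69.9878] top [ 599.4568 -150.9186  106.1143   48.6131   69.9878] [ 601.8 -151.9] col [139 135 128]
t 25.38 tcp [ 428.0019 -112.5675  106.9286] yaw 72.2 q6 -1.7871911116531347 open 0.614445094671741 gf 63.731839656829834
  off mm [-191.3   30.4    6.4] turn about tool z deg -37.8 tilt [-0.0024  0.0014 -1.    ]
t 25.38 tcp [ 428.0019 -112.5675  106.9286] yaw 72.2 q6 -1.7871911116531347 open 0.614445094671741 gf 63.731839656829834
  off mm [-191.3   30.4    6.4] turn about tool z deg 52.2 tilt [-0.0024  0.0014 -1.    ]
```

Call:
apply_moves(
  moves=[
    {"jaw": 0,"offset": [-48,8,0],"rot": [0,0,0]},
    {"jaw": 0,"offset": [-48,8,0],"rot": [0,0,0]},
    {"jaw": 0,"offset": [-48,8,0],"rot": [0,0,0]},
    {"jaw": 0,"offset": [-47,7,0],"rot": [0,0,0]},
    {"jaw": 0,"offset": [0,0,0],"rot": [0,0,-9.5]},
  ],
)

```text
time_s: 26.0
eef_pos: [0.6217, -0.142, 0.1048]
eef_rot: [-0.002, 0.07, 0.998, 0.001]
wrist_force: [-1.5, 0.1, -0.0]
opening: 0.617
grasp_force: 63.7
```

Call:
apply_moves(
  moves=[
    {"jaw": 0,"offset": [0,0,0],"rot": [0,0,-9.5]},
    {"jaw": 0,"offset": [0,0,0],"rot": [0,0,-9.5]},
    {"jaw": 0,"offset": [0,0,0],"rot": [0,0,-9.5]},
    {"jaw": 0,"offset": [0,0,50],"rot": [0,0,0]},
    {"jaw": 0,"offset": [0,0,0],"rot": [0,0,0]},
  ],
)

```text
time_s: 26.62
eef_pos: [0.6154, -0.1399, 0.0518]
eef_rot: [-0.005, -0.175, 0.984, 0.004]
wrist_force: [-1.6, -0.1, -1.2]
opening: 0.617
grasp_force: 63.6
```

Run:
```python
from h import *
im,d,K,T=look("plate_square",.006); cv2.imwrite("pics/w8.png",im[:,:,::-1])
go(.6194,-.142,-.023,110)
```

```text
plate_square 0.69 [317.7, 214.6] 10291 rect [ 591.3406 -151.7775   61.307    83.6018   20.12  ] top [ 591.3406 -151.7775   61.307    83.6018   20.12  ] [ 592.2 -151.5] col [162 155 148]
t 26.73 tcp [ 619.4457 -141.5573   57.0048] yaw 110.2 q6 -2.3347991666816537 open 0.6167546907560348 gf 63.607306480407715
  off mm [-0.  -0.6 80. ] turn about tool z deg 0.2 tilt [-0.0033  0.0014 -1.    ]
```

View pics/w8.png

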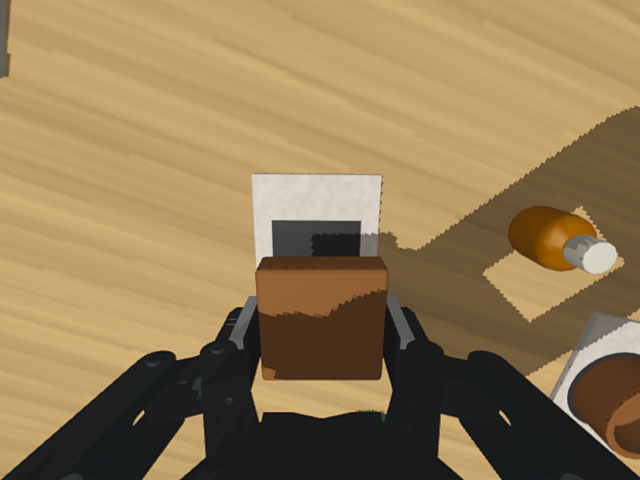

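The tile is square with its outline, whose visible edge is at (316,222), and the bottle is clear at (560,240). Lowering.

Call:
apply_moves(
  moves=[
    {"jaw": 0,"offset": [0,0,35],"rot": [0,0,0]},
    {"jaw": 0,"offset": [0,0,25],"rot": [0,0,0]},
    {"jaw": 0,"offset": [0,0,13],"rot": [0,0,0]},
    {"jaw": 0,"offset": [0,0,0],"rot": [0,0,0]},
    {"jaw": 0,"offset": [0,0,0],"rot": [0,0,0]},
  ],
)

```text
time_s: 27.35
eef_pos: [0.6218, -0.1425, -0.0131]
eef_rot: [0.001, -0.176, 0.984, -0.001]
wrist_force: [0.2, -0.0, -1.9]
opening: 0.614
grasp_force: 63.7
```

Run:
```python
from h import *
go(.6192,-.1418,-.023,110)
```

```text
t 27.35 tcp [ 621.7938 -142.5244  -13.072 ] yaw 110.2 q6 -2.3349188749711183 open 0.613905097997175 gf 63.731149435043335
  off mm [2.2 1.6 9.9] turn about tool z deg 0.2 tilt [ 0.0023 -0.001  -1.    ]
```

Call:
apply_moves(
  moves=[
    {"jaw": 0,"offset": [1,1,6],"rot": [0,0,0]},
    {"jaw": 0,"offset": [0,0,3],"rot": [0,0,0]},
    {"jaw": 0,"offset": [0,0,1],"rot": [0,0,0]},
    {"jaw": 0,"offset": [0,0,0],"rot": [0,0,0]},
    {"jaw": 0,"offset": [0,0,0],"rot": [0,0,0]},
  ],
)

```text
time_s: 27.98
eef_pos: [0.6191, -0.1413, -0.0242]
eef_rot: [-0.0, -0.176, 0.984, 0.0]
wrist_force: [-4.1, 1.8, 6.3]
opening: 0.614
grasp_force: 64.3
```

Call:
apply_moves(
  moves=[
    {"jaw": 1,"offset": [0,0,0],"rot": [0,0,0]},
    {"jaw": 1,"offset": [0,0,0],"rot": [0,0,0]},
    {"jaw": 1,"offset": [0,0,0],"rot": [0,0,0]},
    {"jaw": 1,"offset": [0,0,0],"rot": [0,0,0]},
    {"jaw": 1,"offset": [0,0,-30],"rot": [0,0,0]},
  ],
)

```text
time_s: 28.6
eef_pos: [0.6168, -0.1404, 0.0028]
eef_rot: [-0.002, -0.176, 0.984, 0.002]
wrist_force: [0.6, 0.5, 0.4]
opening: 1.002
grasp_force: 0.0
```

Call:
apply_moves(
  moves=[
    {"jaw": 1,"offset": [0,0,-55],"rot": [0,0,0]},
    {"jaw": 1,"offset": [0,0,-60],"rot": [0,0,0]},
    {"jaw": 1,"offset": [0,0,-30],"rot": [0,0,0]},
    {"jaw": 1,"offset": [0,0,0],"rot": [0,0,0]},
    {"jaw": 1,"offset": [0,0,0],"rot": [0,0,0]},
  ],
)

```text
time_s: 29.22
eef_pos: [0.6184, -0.1411, 0.1488]
eef_rot: [-0.001, -0.176, 0.984, 0.001]
wrist_force: [0.4, 0.1, -0.3]
opening: 1.0
grasp_force: 0.0
```

Run:
```python
from h import *
look("tile",.024); look("plate_square",.006)
go(.5,.2,.15,110)
```

```text
tile 0.98 [323.1, 222.2] 3522 rect [ 615.8293 -142.5292   57.4393   55.1284   20.1695] top [ 616.5784 -142.1372   53.7695   53.594    20.1685] [ 616.8 -142.2] col [122  82  49]
tile 0.97 [608.4, 19.5] 2925 rect [393.6537   4.7025  33.3662  61.6057  20.2042] top   col [  3 124 117]
plate_square 0.71 [318.6, 194.6] 6687 rect [ 618.8101 -141.8048  119.3183   83.5557   19.5788] top [ 618.8101 -141.8048  119.3183   83.5557   19.5788] [ 619.1 -142.2] col [176 168 158]
plate_square 0.42 [321.6, 225.2] 3420 rect [ 620.2977 -140.8342   58.8539   56.6958   20.1304] top [ 596.7426 -162.0594    0.0001   25.4065   20.1574] [ 596.7 -162.1] col [123  82  49]
t 29.43 tcp [ 618.2252 -141.0171  148.2594] yaw 110.2 q6 -2.334919794746107 open 0.9987676572411779 gf 0.0
  off mm [ -7.  360.9  -0.9] turn about tool z deg 0.2 tilt [-0.003   0.0013 -1.    ]
```

The tile is within 3 mm and square. One last check from above.

Run:
```python
from h import *
im,d,K,T=cam("top"); cv2.imwrite("pics/top2.png",im[:,:,::-1])
g=ctrl.outline_of("top","scoop")[0]["region"]; v,u=np.nonzero(g); q=onplane(np.c_[u,v],.030,K,T)*1000
a=np.radians(-18.1); s=q@[np.cos(a),np.sin(a)]; t=q@[-np.sin(a),np.cos(a)]; c=np.array([498.7,402.5])
m=s>s.max()-40; print("bowl in plate frame",s.max()-23-c@[np.cos(a),np.sin(a)],(t[m].min()+t[m].max())/2-c@[-np.sin(a),np.cos(a)])
h=q[s<s.max()-62]; print("handle",rect(h/1000))
look("dropper",.06,"top")
```

```text
bowl in plate frame 30.844343928498972 -2.6615332802302873
handle [468.768  405.9655  19.1922  41.4863  71.8843]
dropper 0.62 [518.9, 265.8] 439 rect [ 515.5597 -391.1543   39.7913   51.7114   18.3104] top   col [87 55 37]
dropper 0.51 [330.1, 247.8] 239 rect [542.6889  -9.2172  34.5656  32.2755   0.1236] top [547.7488  -9.2078  16.2848  16.1404   0.1213] [547.8  -9.2] col [101  63  32]
```

View pics/top2.png

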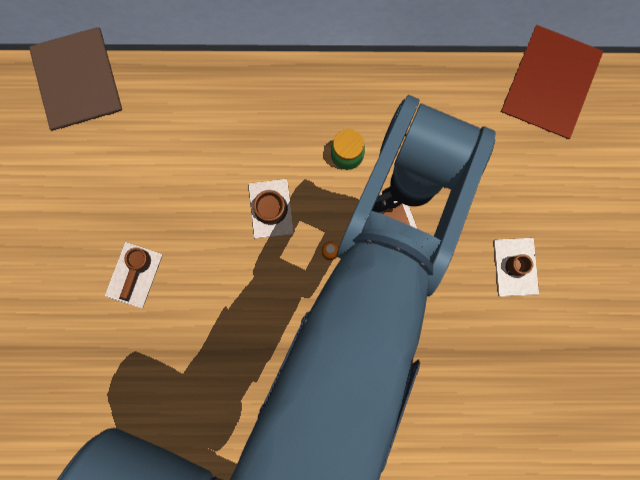

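The scoop (137,260), wide pot (270,207) and small pot (519,266) sit on their shapes. The tile is under the raised hand, and the bottle (330,250) and jar (348,150) stand where they were. Handing in.

```bash
python3 -c "
from bench import ctrl
print(ctrl.hand_in())"
```

```text
the job is handed in; nothing more can be done
None
```

I set all four brown samples upright on their matching plates, let go of them, and handed the job in; the hand-in returned no verdict. By my last camera readings each sample is within about 3 mm of its shape's centre, the tile and scoop are lined up with their outlines, and the jar and bottle stand where they were.

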